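# Clamp a wrapped cheese wedge in the labelling holder with its cam knob

### The job

Fetch the narrow wrapped cheese wedge from the front of the display and lay it flat in the labelling holder, rind towards the end stop. Then turn the holder's blue cam knob clockwise until the jaw's roller clicks down into the notch of the cam, so that the wedge stays clamped by itself for labelling; do not force the cam on past its notch. Leave the soft-cheese pack and the label roll beside the holder where they are.

Things in the scene. Friction and masses are not known exactly. Their poses are not given: they have to be found in the camera images.
- wedge: Narrow wrapped brie wedge, 0.17 kg, 44 mm high, lying flat at the front right of the display. Origin midway under it, z up, y from the wide rind end to the tip. Its upright cut faces seen from above: (x -28, y -75) to (-11, 76) and (27, -70) to (-10, 73) mm; the midline between them leans 4 degrees from y, to -x at the tip. Grasp across them at (-4, -23), its centre of mass, 37 mm wide.
- holder: Labelling holder on the left of the worktop: fixed white board 175 x 180 mm. Origin under its centre, z up. Its upper face, the seat, is 16 mm above the worktop. On the seat, all 16 mm high: a slanting steel fence at the far side (+x), a steel end stop for the rind at -y, a jaw with a rubber pad facing the fence; fingers kept above these clear them. At -x the blue cam knob.
- seat (a point): On the seat, where the wedge's origin must come, with the wedge's yaw 0.112 rad more (anticlockwise) than the holder's, rind to the end stop (holder -y). Laid so it has about 2 mm of play to the pad, 2.5 mm to the fence and 3 mm to the stop; the closing pad pushes it on to the fence. On the way there, price cards on the display stand up to 0.2 m high.
- pad: Black rubber pad, 7 x 52 x 16 mm, the part of the jaw that presses on the wedge. It is sprung on the jaw with 7.5 mm of give: 2 N at first touch, 0.5 N more for each mm. Origin in the middle of its back's lower edge.
- knob_grip (a point): On the knob's upright axis, at the height to grip, 62 mm above the worktop. The blue grip is a bar 14 mm thick, 54 mm long, from 39 to 66 mm above the worktop; its length lies along the holder's y axis when joint cam_knob is 0. Keep fingertips above 40 mm: below the bar is the steel cam, with the notch in its rim and a red dot behind the notch.
- cam_knob (a joint): Knob angle, rad, clockwise from above; about 0 open. The cam's setting on the knob varies, so the notch comes anywhere from 0.8 to 1.5; only roller or feel tell. The cam climbs for 0.7 rad, at up to 0.45 N m (let go there, it is not locked) to a crest 0.17 before the notch, then pulls the knob on by up to 0.4 N m as the roller drops in. Past the notch it is stopped hard: over 0.6 N m is forcing.
- jaw (a joint): How far the jaw and its brass follower roller are pushed towards the wedge, m: about 0 open, rising to 0.010 at the cam's crest, falling back to about 0.0067 as the roller drops into the notch (locked). Over 0.0115 the cam has been forced up the stop lobe beyond the notch.
- next_pack: The next piece to be labelled: a D-shaped yellow and white pack of soft cheese, 85 x 110 x 36 mm, lying loose on the worktop left of the holder; leave it there. Origin under its centre.
- label_roll: White roll of price labels, 60 mm across, 32 mm high, loose on the worktop behind the holder; leave it there. Origin under its centre.

How it is judged:
By the outcome, as a careful person would: the job done as asked, in the order asked, and still so for the second after the job is handed in, with the robot touching nothing.
It also fails if it takes over 58 s, if anything falls off the work surface, if the arm or the gripper's body presses on something with over 40 N, if the wrist force passes 120 N, or if a joint passes its speed limit or range.

### The arm

A 6-joint arm with a two-finger parallel gripper is mounted at the origin on a cart in front of the work surface, level with it; the furniture and walls round the work are solid. World frame = base frame: x ahead of the robot, y to its left, z up, the work surface at z = 0. Lengths are in m, angles in rad, forces in N, time in s.
With the tool pointing down it reaches from about 0.3 to 0.775 m from the base axis. Payload 14.6 kg.
Tool frame: the origin (TCP) lies at the very end of the fingers, on their centre line; the grasp point (between the pads) lies 19 mm behind it; z points along the fingers, y is the line along which they close (so a half turn about z gives the same grasp; the last joint's range is limited). The gripper opens to 94 mm and grips with 3 to 60 N. Pads are 16 mm wide; open, the fingers measure 119 mm over their backs; the gripper's body (75 mm by 177 mm) begins 78 mm behind the grasp point.
Start: joints at [-1.328, 0.3, 1.521, -0, 1.321, -0.067], TCP at [0.168, -0.524, 0.205] pointing down, gripper open.
Joint ranges: [-3.03, 3.03], [-0.79, 2.21], [0.23, 2.52], [-1.04, 4.18], [0, 3.07], [-2.55, 2.55]. Speed limits (rad/s): [2.22, 2.22, 2.57, 3.14, 3.14, 3.14].

### API

Orientations are given as [roll, pitch, yaw] about the fixed x, y, z axes, in that order (R = Rz(yaw) Ry(pitch) Rx(roll)).
In Python, from station import ctrl, cams gives the robot as it stands. The module is installed in compiled form; this text tells all that it offers.
- The arm moves only by the tool arm_command, never from a script. Its argument "plan" is a list that holds one entry, the list of rows, each a list of 7 numbers: the shift along the tool's x, y, z in parts of the range, where 1.0 means 600 mm, then the turn, a rotation vector about the tool's x, y, z in normalised numbers (1 is 2 pi rad), then the closure, from -1 (fully open) to 1 (shut). A call has 1 to 12 rows; each row is the pose to reach, as a shift and turn from the pose commanded when the call began, along the tool's axes at that moment; what a row does not reach only later rows make up. A row lasts 1/10 s, in which the tool goes at most 50 mm and 8.59 degrees, less where a joint would pass 70% of its speed; a pose out of reach is approached as far as the arm can. A call with a gripper value outside its range is refused whole. The fingers move at their own pace and stop on an object; "squeeze" is the grip in N (left out, the last holds). Time passes only in rows, so rows that repeat a pose let the fingers close. It gives the time, the measured TCP pose, the force, the opening and the grip force at its end, in the units of the state.
- ctrl.get_obs(): the state, without advancing time (a new reading comes with each control period).
- cams.camera(name): name is "scene" or "side" or "wrist"; returns (picture, depth): 384x512x3 uint8, blue, green, red; 384x512 float32, m along the optical axis (not along the pixel's ray), 0 where there is no reading.
- cams.camera_info(name): a dict with "fx", "fy", "cx", "cy" (pixels), "dist_coeffs" ([k1, k2, p1, p2, k3] as OpenCV has them; the pictures are not rectified), "world_to_cam" (4x4, takes a point from world to camera coordinates). Camera axes: x right, y down, z forward; pixel columns grow to the right and rows downward; lengths in m; the calibration is good to about 2 mm. A picture is of the moment at which its call begins: read the wrist's pose just before it. camera_info takes no time and is no camera call; for the wrist camera it gives the pose at the moment of the call.
- ctrl.hand_in(): hands the job in; it is judged then, once.
The state is a dict: "time_s": time; "qpos": joint angles; "joint_vel": joint speeds; "tau": joint torques, N m; "ee_pos": TCP position; "eef_rot": TCP orientation; "force": force on the tool from outside, world axes, zero at the start; "moment": the same for the moment, N m; "grip_width": finger opening in m; "grip_force": force on a finger pad.
Only numpy, scipy, OpenCV 4.12 (cv2) and the standard library are available. Lean on these libraries where they do the work, as an engineer would, in place of code of your own. Each camera call takes 0.05 s, during which the arm holds its last target. There are 200 camera calls.

## Working session

There is one attempt and no reset: what is moved stays moved. The work goes in short steps, Python scripts to look and compute and a tool call to move; the robot and the scene stay as the last step left them, time stands still between calls to the robot, and variables do not carry over. Pictures are saved under pics/ and viewed, at most 13 in all, crops included, and the job is handed in when it is done.

Besides the shell and the picture viewer there is one more tool, called after "Call:" by a JSON object that holds its "op" and its "data". arm_command: Moves the arm, as the interface text tells. Its arguments: {"type":"object","properties":{"plan":{"type":"array"},"squeeze":{"type":"number"}},"required":["plan"]}

```bash
mkdir -p pics; cat > h.py <<'E'
import numpy as np, cv2
from station import ctrl, cams
from scipy.spatial.transform import Rotation as R
def grab(n,save=None):
    inf=cams.camera_info(n); im,d=cams.camera(n)
    if save: cv2.imwrite('pics/'+save,im)
    return np.array(im),np.array(d),inf
def world(inf,px,depth):
    px=np.asarray(px,float).reshape(-1,1,2)
    K=np.array([[inf['fx'],0,inf['cx']],[0,inf['fy'],inf['cy']],[0,0,1.]])
    u=cv2.undistortPoints(px,K,np.array(inf['dist_coeffs'],float)).reshape(-1,2)
    c=np.c_[u,np.ones(len(u))]*np.asarray(depth,float).reshape(-1,1)
    T=np.linalg.inv(np.array(inf['world_to_cam']))
    return c@T[:3,:3].T+T[:3,3]
def plane(inf,px,z):
    px=np.asarray(px,float).reshape(-1,2)
    a=world(inf,px,np.ones(len(px))); T=np.linalg.inv(np.array(inf['world_to_cam']))
    o=T[:3,3]; t=(z-o[2])/(a[:,2]-o[2])
    return o+(a-o)*t[:,None]
def proj(inf,P):
    K=np.array([[inf['fx'],0,inf['cx']],[0,inf['fy'],inf['cy']],[0,0,1.]])
    T=np.array(inf['world_to_cam']); r,_=cv2.Rodrigues(T[:3,:3])
    return cv2.projectPoints(np.asarray(P,float).reshape(-1,1,3),r,T[:3,3],K,np.array(inf['dist_coeffs'],float))[0].reshape(-1,2)
def rel(pos,yaw):
    """shift mm & rotvec in tool axes to reach tool-down pose from current"""
    o=ctrl.get_obs(); C=R.from_euler('xyz',o['eef_rot']); 
    G=R.from_euler('xyz',[np.pi,0,yaw])
    return (C.inv().apply(np.array(pos)-o['ee_pos'])*1000).round(1),(C.inv()*G).as_rotvec().round(4)
E
python3 - <<'E'
from h import *
ims=[]
for n in ['scene','side','wrist']:
    im,d,inf=grab(n,n+'0.png'); np.savez(n+'0.npz',im=im,d=d,w=inf['world_to_cam']); 
    T=np.linalg.inv(np.array(inf['world_to_cam'])); print(n,T[:3,3].round(3),T[:3,2].round(2))
    ims.append(im)
o=ctrl.get_obs(); print(o)
E
```

```text
scene [-0.14   0.622  1.055] [ 0.54 -0.37 -0.76]
side [1.436 0.064 1.534] [-0.51  0.04 -0.86]
wrist [ 0.239 -0.5    0.384] [-0.25 -0.08 -0.97]
{'time_s': 0.15, 'qpos': array([-1.32761575e+00,  3.00362521e-01,  1.52143492e+00, -3.57183459e-05,
        1.32070624e+00, -6.66389988e-02]), 'joint_vel': array([ 0.00233304, -0.00030144, -0.00328543,  0.00056044,  0.00216907,
       -0.00015474]), 'tau': array([ 6.32714618e-04, -5.31960940e+01, -3.52821314e+01,  7.07896426e-02,
        2.35521578e-02, -5.65475193e-05]), 'ee_pos': array([ 0.16760677, -0.52362728,  0.20500772]), 'eef_rot': array([-3.14068134e+00, -2.61432806e-05,  3.09828417e-01]), 'force': array([ 0.05952653, -0.16005044, -0.89373345]), 'moment': array([ 0.01837646, -0.00916772, -0.01906494]), 'grip_force': 0.0, 'grip_width': 0.09404414330761006}
```

View pics/scene0.png

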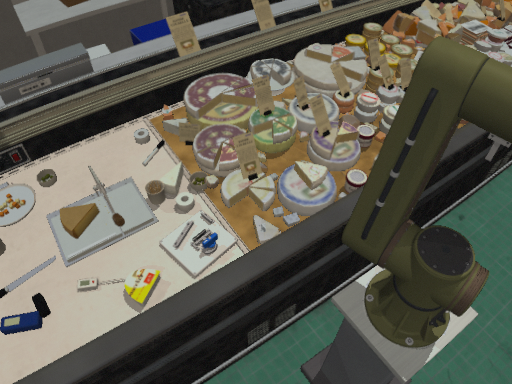

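View pics/side0.png

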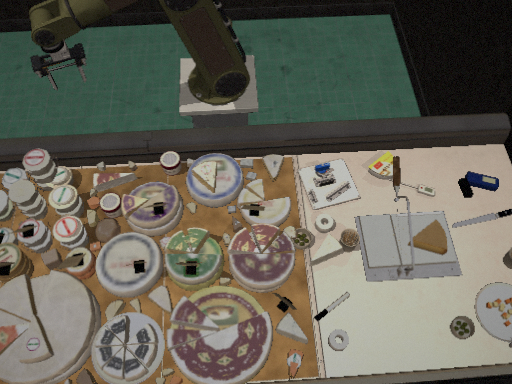

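View pics/wrist0.png

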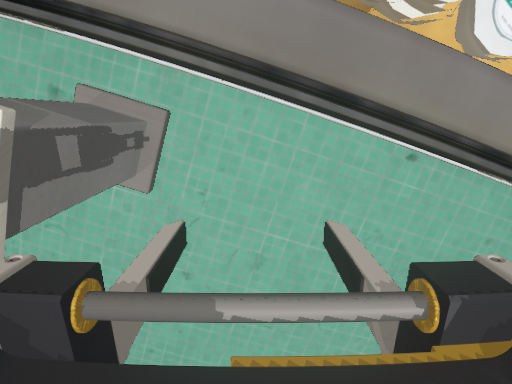

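The scene view shows the holder at (200,245), the soft-cheese pack at (143,285) and the display to the right. In the side view the holder is at (328,182), and a likely narrow wedge lies at (115,182), front right. I'll enlarge both.

```bash
python3 - <<'E'
from h import *
s=cv2.imread('pics/side0.png')
a=cv2.resize(s[145:235,70:200],None,fx=6,fy=6,interpolation=cv2.INTER_CUBIC)[:,:780]
b=cv2.resize(s[145:220,290:400],None,fx=6,fy=6,interpolation=cv2.INTER_CUBIC)
cv2.imwrite('pics/c1.png',cv2.resize(a,(400,277)));
c=np.zeros((590,800,3),np.uint8); a=cv2.resize(a,(400,277)); b=cv2.resize(b,(400,273)); c[:277,:400]=a; c[:273,400:]=b
q=cv2.imread('pics/scene0.png'); c[290:590,:400]=cv2.resize(q[195:285,130:250],(400,300),interpolation=cv2.INTER_CUBIC)
c[290:590,400:]=cv2.resize(q[150:255,245:385],(400,300),interpolation=cv2.INTER_CUBIC)
cv2.imwrite('pics/c1.png',c)
d=np.load('side0.npz')['d']; inf=cams.camera_info('side')
P=[(115,182),(273,165),(328,182),(380,165),(95,180),(135,178),(320,168),(345,190)]
print(world(inf,P,[d[v,u] for u,v in P]).round(3))
E
```

```text
[[ 0.484 -0.382  0.028]
 [ 0.446  0.192  0.024]
 [ 0.542  0.381  0.04 ]
 [ 0.481  0.582  0.038]
 [ 0.482 -0.45   0.045]
 [ 0.464 -0.314  0.016]
 [ 0.49   0.357  0.054]
 [ 0.569  0.441  0.023]]
```

View pics/c1.png

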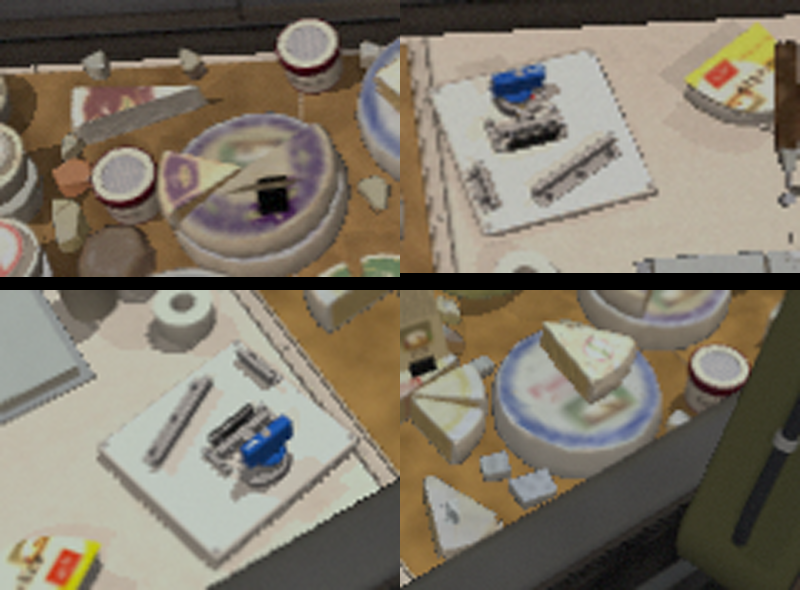

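The wedge lies in the side view at about (95–138, 173–190), rind left (-y) and tip right. I'll move the wrist camera over it.

```bash
python3 - <<'E'
from h import *
print(rel([.47,-.39,.30],1.57))
E
```

```text
(array([328.7, -35.2, -95. ]), array([-8.0000e-04, -6.0000e-04, -1.2602e+00]))
```

The manual's scale: shifts go in shares of 600 mm and turns go in shares of 2 pi rad. Converting my numbers, 329 mm / 600 = 0.5483, 300 mm / 600 = 0.5, -1.26 rad / 6.2832 = -0.2005.

Call:
{"op": "arm_command", "data": {"plan": [[[0.0667, -0.0083, -0.0667, 0, 0, -0.0207, -1], [0.1333, -0.0167, -0.1333, 0, 0, -0.043, -1], [0.2, -0.025, -0.1583, 0, 0, -0.0653, -1], [0.275, -0.0333, -0.1583, 0, 0, -0.0875, -1], [0.35, -0.0417, -0.1583, 0, 0, -0.1098, -1], [0.425, -0.05, -0.1583, 0, 0, -0.1321, -1], [0.5, -0.0583, -0.1583, 0, 0, -0.1544, -1], [0.5483, -0.0583, -0.1583, 0, 0, -0.1767, -1], [0.5483, -0.0583, -0.1583, 0, 0, -0.2005, -1], [0.5483, -0.0583, -0.1583, 0, 0, -0.2005, -1], [0.5483, -0.0583, -0.1583, 0, 0, -0.2005, -1], [0.5483, -0.0583, -0.1583, 0, 0, -0.2005, -1]]]}}

```text
time_s: 1.35
ee_pos: [0.4698, -0.3905, 0.3006]
eef_rot: [3.142, 0.0, 1.565]
force: [0.9, -0.4, 0.3]
grip_width: 0.094
grip_force: 0.0
```

```bash
python3 - <<'E'
from h import *
o=ctrl.get_obs(); print(o['ee_pos'],o['eef_rot'],o['time_s'])
im,d,inf=grab('wrist','w1.png'); np.savez('w1.npz',im=im,d=d,inf=inf)
P=[(u,v) for v in range(40,384,80) for u in range(20,512,60)]
Z=world(inf,P,[d[v,u] for u,v in P]).round(3)
for p,z in zip(P,Z): print(p,z, end=' ')
E
```

```text
[ 0.46980496 -0.39052346  0.30057145] [3.14154788e+00 7.09248136e-05 1.56531786e+00] 1.35
(20, 40) [-0.088 -0.118 -0.22 ] (80, 40) [ 0.046 -0.119 -0.252] (140, 40) [ 0.321 -0.212  0.082] (200, 40) [ 0.395 -0.206  0.054] (260, 40) [ 0.479 -0.194  0.001] (320, 40) [ 0.562 -0.206  0.05 ] (380, 40) [ 0.624 -0.219  0.106] (440, 40) [ 0.666 -0.231  0.164] (500, 40) [ 0.873 -0.182  0.001] (20, 120) [-0.609 -0.298 -0.8  ] (80, 120) [-0.317 -0.307 -0.804] (140, 120) [ 0.311 -0.314  0.08 ] (200, 120) [ 0.385 -0.315  0.029] (260, 120) [ 0.479 -0.316  0.001] (320, 120) [ 0.567 -0.316  0.047] (380, 120) [ 0.639 -0.315  0.092] (440, 120) [ 0.739 -0.314  0.068] (500, 120) [ 0.836 -0.312  0.067] (20, 200) [-0.691 -0.68  -0.801] (80, 200) [-0.375 -0.681 -0.8  ] (140, 200) [ 0.298 -0.43   0.076] (200, 200) [ 0.383 -0.438  0.05 ] (260, 200) [ 0.478 -0.44   0.043] (320, 200) [ 0.585 -0.453  0.002] (380, 200) [ 0.693 -0.454  0.002] (440, 200) [ 0.761 -0.436  0.065] (500, 200) [ 0.877 -0.44   0.053] (20, 280) [ 0.403 -0.357  0.413] (80, 280) [ 0.421 -0.356  0.412] (140, 280) [ 0.421 -0.38   0.375] (200, 280) [ 0.377 -0.576  0.06 ] (260, 280) [ 0.478 -0.58   0.052] (320, 280) [ 0.568 -0.549  0.104] (380, 280) [ 0.523 -0.38   0.375] (440, 280) [ 0.521 -0.356  0.413] (500, 280) [ 0.538 -0.356  0.414] (20, 360) [ 0.416 -0.366  0.431] (80, 360) [ 0.421 -0.378  0.419] (140, 360) [-0.201 -1.649 -0.803] (200, 360) [ 0.37  -0.729  0.078] (260, 360) [ 0.471 -0.371  0.424] (320, 360) [ 0.485 -0.37   0.425] (380, 360) [ 0.501 -0.371  0.425] (440, 360) [ 0.516 -0.371  0.426] (500, 360) [ 0.526 -0.367  0.432]
```

View pics/w1.png

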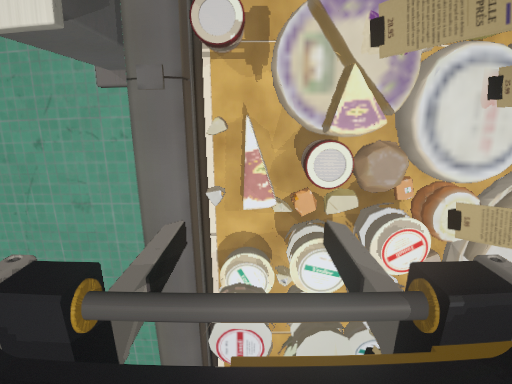

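The wedge shows plainly: tip at (248,112), rind corners at (243,208) and (274,206). I'll fit its sides from the top-face depth.

```bash
cat > wedge.py <<'E'
from h import *
def wedge_pose(im,d,inf,box,zlo,zhi,ztop,debug=False):
    u0,u1,v0,v1=box
    vv,uu=np.mgrid[v0:v1,u0:u1]
    W=world(inf,np.c_[uu.ravel(),vv.ravel()],d[v0:v1,u0:u1].ravel())
    m=((W[:,2]>zlo)&(W[:,2]<zhi)).reshape(vv.shape).astype(np.uint8)
    n,l,s,c=cv2.connectedComponentsWithStats(m); k=1+np.argmax(s[1:,4]); 
    cs,_=cv2.findContours((l==k).astype(np.uint8),0,cv2.CHAIN_APPROX_NONE)
    cnt=max(cs,key=len).reshape(-1,2)+[u0,v0]
    P=plane(inf,cnt,ztop)[:,:2]
    _,tri=cv2.minEnclosingTriangle(P.astype(np.float32).reshape(-1,1,2)); 
    print('zmed',np.median(W[(l==k).ravel(),2]),'tri',tri.reshape(-1,2).round(4).tolist(),'area',s[k,4],'px',cnt.min(0),cnt.max(0))
    return P,tri.reshape(-1,2)
def fit(P,x0):
    """wedge pose: signed distances to its quad outline, model as given"""
    from scipy.optimize import least_squares
    q=np.array([(-28,-75),(27,-70),(-10,73),(-11,76)])/1000.
    def res(x):
        c,s=np.cos(x[2]),np.sin(x[2]); L=(P-x[:2])@np.array([[c,-s],[s,c]])
        D=[]
        for a,b in zip(q,np.roll(q,-1,0)):
            t=np.clip(((L-a)@(b-a))/((b-a)@(b-a)),0,1); D.append(np.hypot(*(L-a-t[:,None]*(b-a)).T))
        return np.min(D,0)
    r=least_squares(res,x0,loss='soft_l1',f_scale=.001,x_scale=[.01,.01,.1]); return r.x,np.sqrt(np.mean(r.fun**2))
E
python3 - <<'E'
from wedge import *
z=np.load('w1.npz',allow_pickle=True); im,d,inf=z['im'],z['d'],z['inf'].item()
P,t=wedge_pose(im,d,inf,(225,300,95,225),.034,.054,.044)
x,e=fit(P,[t.mean(0)[0],t.mean(0)[1]+.02,0.1]); print(x,e)
c,s=np.cos(x[2]),np.sin(x[2]); M=np.array([[c,-s],[s,c]])
g=x[:2]+M@[-.004,-.023]; print('grasp',g)
yaw=np.pi/2+x[2]+np.deg2rad(4); print('yaw',yaw)
print(rel([g[0],g[1],.14],yaw), rel([g[0],g[1],.010],yaw))
q=np.array([(-28,-75),(27,-70),(-10,73),(-11,76)])/1000.
print(proj(inf,np.c_[q@M.T+x[:2],np.full(4,.044)]).round(1))
E
```

```text
zmed 0.04343128397192664 tri [[0.4564000070095062, -0.299699991941452], [0.4778999984264374, -0.364300012588501], [0.44600000977516174, -0.5461999773979187]] area 1768 px [243 116] [276 209]
[ 0.47334649 -0.3801343   0.06729549] 0.0005974836215115915
grasp [ 0.47090218 -0.40335122]
yaw 1.7079049901804075
(array([-12.8,   1.1, 160.6]), array([ 1.000e-04,  2.000e-04, -1.419e-01])) (array([-12.8,   1.1, 290.6]), array([ 1.000e-04,  2.000e-04, -1.419e-01]))
[[242.9 210. ]
 [276.7 204.7]
 [246.8 114.7]
 [246.  112.7]]
```

Converted, 280 mm / 600 = 0.4667, 195 mm / 600 = 0.325, -0.142 rad / 6.2832 = -0.0226.

Call:
{"op": "arm_command", "data": {"plan": [[[-0.0217, 0.0017, 0.075, 0, 0, -0.0223, -0.28], [-0.0217, 0.0017, 0.1583, 0, 0, -0.0226, -0.28], [-0.0217, 0.0017, 0.2417, 0, 0, -0.0226, -0.28], [-0.0217, 0.0017, 0.325, 0, 0, -0.0226, -0.28], [-0.0217, 0.0017, 0.4, 0, 0, -0.0226, -0.28], [-0.0217, 0.0017, 0.45, 0, 0, -0.0226, -0.28], [-0.0217, 0.0017, 0.4667, 0, 0, -0.0226, -0.28], [-0.0217, 0.0017, 0.4667, 0, 0, -0.0226, -0.28], [-0.0217, 0.0017, 0.4667, 0, 0, -0.0226, 1], [-0.0217, 0.0017, 0.4667, 0, 0, -0.0226, 1], [-0.0217, 0.0017, 0.4667, 0, 0, -0.0226, 1], [-0.0217, 0.0017, 0.4667, 0, 0, -0.0226, 1]]], "squeeze": 15}}

```text
time_s: 2.6
ee_pos: [0.4717, -0.4037, 0.0219]
eef_rot: [3.14, 0.002, 1.712]
force: [-1.4, 1.0, 7.4]
grip_width: 0.0378
grip_force: 14.8
```

Converted, -270 mm / 600 = -0.45, -250 mm / 600 = -0.4167.

Call:
{"op": "arm_command", "data": {"plan": [[[0, 0, 0, 0, 0, 0, 1], [0, 0, 0, 0, 0, 0, 1], [0, 0, -0.0333, 0, 0, 0, 1], [0, 0, -0.1, 0, 0, 0, 1], [0, 0, -0.1667, 0, 0, 0, 1], [0, 0, -0.25, 0, 0, 0, 1], [0, 0, -0.3333, 0, 0, 0, 1], [0, 0, -0.4167, 0, 0, 0, 1], [0, 0, -0.45, 0, 0, 0, 1], [0, 0, -0.45, 0, 0, 0, 1]]]}}

```text
time_s: 3.6
ee_pos: [0.4718, -0.4036, 0.294]
eef_rot: [3.138, 0.005, 1.712]
force: [0.3, -0.2, -1.4]
grip_width: 0.0377
grip_force: 14.7
```

```bash
python3 - <<'E'
from h import *
o=ctrl.get_obs(); print({k:np.round(v,3).tolist() for k,v in o.items()})
print(rel([.47,.38,.31],1.62))
E
```

```text
{'time_s': 3.6, 'qpos': [-0.767, 0.415, 1.164, 0.0, 1.556, -0.908], 'joint_vel': [-0.0, 0.051, 0.095, 0.0, -0.059, 0.0], 'tau': [-0.048, -64.04, -40.284, 0.029, 0.98, -0.0], 'ee_pos': [0.472, -0.404, 0.294], 'eef_rot': [3.138, 0.005, 1.712], 'force': [0.278, -0.221, -1.358], 'moment': [0.003, -0.094, 0.011], 'grip_force': 14.747, 'grip_width': 0.038}
(array([776. , 108.4, -19.1]), array([0.0038, 0.0044, 0.0918]))
```

Converted, 540 mm / 600 = 0.9, 495 mm / 600 = 0.825.

Call:
{"op": "arm_command", "data": {"plan": [[[0.075, 0, -0.0167, 0, 0, 0, 1], [0.15, 0.0083, -0.025, 0, 0, 0, 1], [0.225, 0.0167, -0.0333, 0, 0, 0, 1], [0.3, 0.025, -0.0333, 0, 0, 0, 1], [0.375, 0.0333, -0.0333, 0, 0, 0, 1], [0.45, 0.0333, -0.0333, 0, 0, 0, 1], [0.525, 0.0333, -0.0333, 0, 0, 0, 1], [0.6, 0.0333, -0.0333, 0, 0, 0, 1], [0.675, 0.0333, -0.0333, 0, 0, 0, 1], [0.75, 0.0333, -0.0333, 0, 0, 0, 1], [0.825, 0.0333, -0.0333, 0, 0, 0, 1], [0.9, 0.0333, -0.0333, 0, 0, 0, 1]]]}}

```text
time_s: 4.8
ee_pos: [0.4141, 0.1359, 0.3087]
eef_rot: [-3.139, 0.0, 1.712]
force: [0.1, -0.7, -1.7]
grip_width: 0.0375
grip_force: 14.7
```

```bash
python3 - <<'E'
from h import *
print(ctrl.get_obs()['ee_pos'],rel([.40,.30,.31],1.60))
E
```

```text
[0.41408299 0.13588817 0.30869771] (array([164.5,   9.1,  -1.4]), array([-0.0022,  0.0003,  0.1116]))
```

Converted, 165 mm / 600 = 0.275, 135 mm / 600 = 0.225, 0.11 rad / 6.2832 = 0.0175.

Call:
{"op": "arm_command", "data": {"plan": [[[0.075, 0.0083, 0, 0, 0, 0.008, 1], [0.15, 0.015, 0, 0, 0, 0.0175, 1], [0.225, 0.015, 0, 0, 0, 0.0175, 1], [0.275, 0.015, 0, 0, 0, 0.0175, 1], [0.275, 0.015, 0, 0, 0, 0.0175, 1], [0.275, 0.015, 0, 0, 0, 0.0175, 1]]]}}

```text
time_s: 5.4
ee_pos: [0.4005, 0.2988, 0.3087]
eef_rot: [-3.139, 0.002, 1.603]
force: [0.8, -0.5, -1.1]
grip_width: 0.0373
grip_force: 14.7
```

```bash
python3 - <<'E'
from h import *
o=ctrl.get_obs(); print(o['ee_pos'],o['eef_rot'],o['time_s'])
im,d,inf=grab('wrist'); np.savez('w2.npz',im=im,d=d,inf=inf)
cv2.imwrite('pics/w2.png',cv2.resize(im,(768,576),interpolation=cv2.INTER_CUBIC))
E
```

```text
[0.40047802 0.29883293 0.30870131] [-3.13931650e+00  1.60590514e-03  1.60301079e+00] 5.4
```

View pics/w2.png

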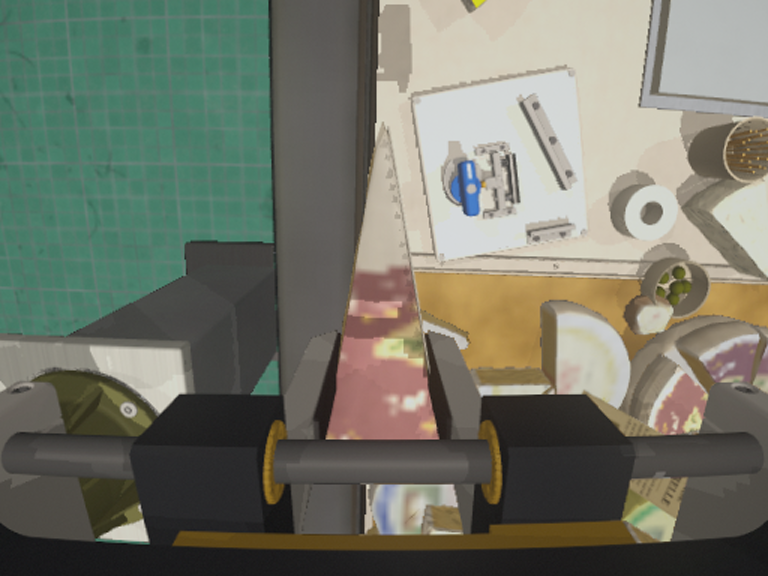

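The holder is in view: board corners at about (413,95), (572,67), (585,235), (440,262) in the enlarged image. The cam knob is at (468,188), the pad at (513,177), the fence at (550,140) and the stop at (550,232).

```bash
cat > hold.py <<'E'
from h import *
def holder(im,d,inf,box):
    u0,u1,v0,v1=box; vv,uu=np.mgrid[v0:v1,u0:u1]
    W=world(inf,np.c_[uu.ravel(),vv.ravel()],d[v0:v1,u0:u1].ravel())
    m=((W[:,2]>.010)&(W[:,2]<.09)).reshape(vv.shape).astype(np.uint8)
    n,l,s,c=cv2.connectedComponentsWithStats(m); k=1+np.argmax(s[1:,4]); l=(l==k).astype(np.uint8)
    cs,_=cv2.findContours(l,0,cv2.CHAIN_APPROX_NONE); cnt=max(cs,key=len).reshape(-1,2)+[u0,v0]
    P=plane(inf,cnt,.016)[:,:2]
    r=cv2.minAreaRect((P*1000).astype(np.float32)); print('rect',r)
    return P,W,l.ravel()>0
def toH(W,c,yaw):
    L=np.array(W)[:,:2]-c; cc,s=np.cos(yaw),np.sin(yaw)
    return L@np.array([[cc,-s],[s,cc]])
E
python3 - <<'E'
from hold import *
z=np.load('w2.npz',allow_pickle=True); im,d,inf=z['im'],z['d'],z['inf'].item()
P,W,l=holder(im,d,inf,(270,400,36,182))
(cx,cy),(w,h),a=cv2.minAreaRect((P*1000).astype(np.float32))
# yaw near small angle
yaw=np.deg2rad((a+45)%90-45); c=np.array([cx,cy])/1000; print(c,yaw)
H=toH(W,c,yaw)*1000
# top-down map 1mm of height & colour
vv,uu=np.mgrid[36:182,270:400]; px=np.c_[uu.ravel(),vv.ravel()]
# rectified images at seat-height+16 plane, 4 px/mm? -> 3px/mm
g=np.mgrid[-95:95.01:.333,-95:95.01:.333]; 
cc,s=np.cos(yaw),np.sin(yaw)
X=np.stack([g[1].ravel(),-g[0].ravel()],1)/1000
Wd=X@np.array([[cc,s],[-s,cc]])+c
uvw=proj(inf,np.c_[Wd,np.full(len(Wd),.032)]).astype(np.float32)
N=g[0].shape
rec=cv2.remap(im,uvw[:,0].reshape(N),uvw[:,1].reshape(N),cv2.INTER_CUBIC)
for k in range(-90,91,10):
    i=int((k+95)*3); cv2.line(rec,(i,0),(i,8 if k else 20),(0,0,255),1); cv2.line(rec,(0,i),(8 if k else 20,i),(0,0,255),1)
cv2.imwrite('pics/rec2.png',rec)
zz=W[:,2]*1000
for name,(x0,x1,y0,y1) in dict(fence=(10,90,-40,80),stop=(15,85,-90,-40),pad=(-35,12,-40,50)).items():
    q=l&(zz>26)&(zz<40)&(H[:,0]>x0)&(H[:,0]<x1)&(H[:,1]>y0)&(H[:,1]<y1)
    r=cv2.minAreaRect(H[q].astype(np.float32)); print(name,q.sum(),np.median(zz[q]),r,cv2.boxPoints(r).round(1).tolist())
q=l&(zz>48)&(np.abs(H).max(1)<85); r=cv2.minAreaRect(H[q].astype(np.float32)); print('knob',q.sum(),np.median(zz[q]),r)
E
```

```text
rect ((527.20556640625, 390.8287658691406), (174.42962646484375, 178.9423065185547), 12.263854026794434)
[0.52720557 0.39082877] 0.21404463175152774
fence 383 31.37103227598831 ((43.82353591918945, 15.789337158203125), (8.805830001831055, 102.9081039428711), 20.840944290161133) [[21.399999618530273, 62.29999923706055], [58.0, -33.900001525878906], [66.19999694824219, -30.700000762939453], [29.600000381469727, 65.4000015258789]]
stop 123 31.306569286794208 ((41.044952392578125, -73.00379943847656), (50.096717834472656, 6.176491737365723), 0.7766416668891907) [[16.0, -70.30000305175781], [16.0, -76.4000015258789], [66.0999984741211, -75.80000305175781], [66.0, -69.5999984741211]]
pad 534 31.484667491943924 ((-12.417939186096191, -9.19046401977539), (61.315757751464844, 43.93947219848633), 88.74288177490234) [[-35.099998474121094, -39.400001525878906], [8.899999618530273, -40.29999923706055], [10.199999809265137, 21.0], [-33.70000076293945, 21.899999618530273]]
knob 401 64.819606432993 ((-46.98419189453125, -12.343090057373047), (52.749996185302734, 14.28654670715332), 88.49883270263672)
```

View pics/rec2.png

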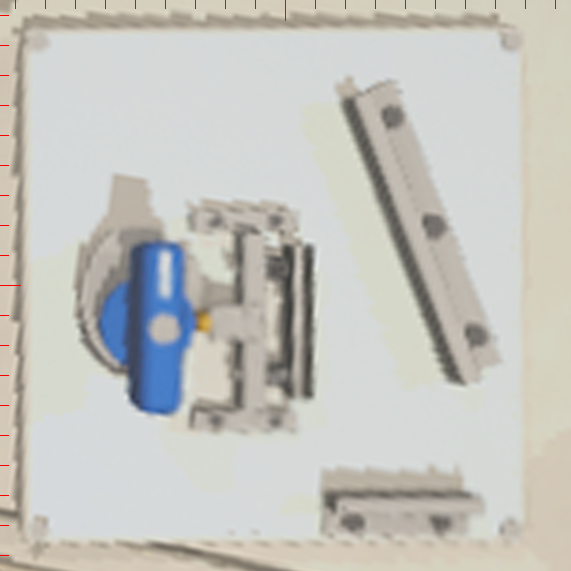

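Converted, 150 mm / 600 = 0.25, 145 mm / 600 = 0.2417.

Call:
{"op": "arm_command", "data": {"plan": [[[0.0167, 0.0167, 0.0583, 0, 0, 0, 1], [0.0333, 0.0417, 0.125, 0, 0, 0, 1], [0.0483, 0.0667, 0.1917, 0, 0, 0, 1], [0.0483, 0.0667, 0.2417, 0, 0, 0, 1], [0.0483, 0.0667, 0.25, 0, 0, 0, 1], [0.0483, 0.0667, 0.25, 0, 0, 0, 1], [0.0483, 0.0667, 0.25, 0, 0, 0, 1]]]}}

```text
time_s: 6.15
ee_pos: [0.4408, 0.329, 0.1624]
eef_rot: [3.139, -0.001, 1.601]
force: [0.4, -0.3, -0.9]
grip_width: 0.0376
grip_force: 14.7
```

```bash
python3 - <<'E'
from hold import *
o=ctrl.get_obs(); print(o['ee_pos'],o['eef_rot'])
im,d,inf=grab('wrist'); np.savez('w3.npz',im=im,d=d,inf=inf)
a=im.copy()
c=np.array([.5272,.3908]); yaw=.214
g=np.mgrid[-95:95.01:.333,-95:95.01:.333]; cc,s=np.cos(yaw),np.sin(yaw)
Wd=np.stack([g[1].ravel(),-g[0].ravel()],1)/1000@np.array([[cc,s],[-s,cc]])+c
uvw=proj(inf,np.c_[Wd,np.full(len(Wd),.032)]).astype(np.float32); N=g[0].shape
rec=cv2.remap(im,uvw[:,0].reshape(N),uvw[:,1].reshape(N),cv2.INTER_CUBIC)
for k in range(-90,91,10):
    i=int((k+95)*3); cv2.line(rec,(i,0),(i,8 if k else 20),(0,0,255),1); cv2.line(rec,(0,i),(8 if k else 20,i),(0,0,255),1)
cv2.imwrite('pics/rec3.png',rec)
vv,uu=np.mgrid[0:384,0:512]; W=world(inf,np.c_[uu.ravel(),vv.ravel()],d.ravel()); H=toH(W,c,yaw)*1000; zz=W[:,2]*1000
# board edges
B=(zz>10)&(zz<22)&(np.abs(H)<100).all(1)
print('board x',np.percentile(H[B&(abs(H[:,1])<60)][:,0],[.5,99.7]),'y',np.percentile(H[B&(abs(H[:,0]-30)<50)][:,1],[.3,99.7]), 'seat z',np.median(zz[B]))
n=np.array([.9342,.3567]); t=np.array([-.3567,.9342])
F=(zz>28)&(zz<36)&(H[:,0]>12)&(H[:,0]<90)&(H[:,1]>-45)&(H[:,1]<80)
for lo in range(-40,80,20):
    q=F&(H@t>lo)&(H@t<lo+20)
    if q.sum()>5: print('fence',lo,q.sum(),np.percentile(H[q]@n,[2,10,50,98]).round(1))
S=(zz>28)&(zz<36)&(H[:,0]>10)&(H[:,0]<80)&(H[:,1]>-90)&(H[:,1]<-50)
print('stop',S.sum(),np.percentile(H[S][:,1],[2,50,90,98]).round(1),np.percentile(H[S][:,0],[1,99]).round(1))
Q=(zz>28)&(zz<36)&(H[:,0]>-5)&(H[:,0]<20)&(H[:,1]>-40)&(H[:,1]<16)
for lo in range(-40,20,10):
    q=Q&(H[:,1]>lo)&(H[:,1]<lo+10)
    if q.sum()>3: print('pad',lo,q.sum(),np.percentile(H[q][:,0],[50,90,98]).round(1))
E
```

```text
[0.440752   0.32901811 0.16243807] [ 3.13924392e+00 -1.41835633e-03  1.60113138e+00]
board x [-71.62676533  86.69964738] y [-89.02203518  89.03213957] seat z 15.780390250225484
fence -40 131 [43.2 43.4 46.2 50. ]
fence -20 145 [42.9 43.3 46.  50.3]
fence 0 141 [43.1 43.4 46.  49.8]
fence 20 150 [42.9 43.2 45.9 49.8]
fence 40 89 [43.  43.3 45.9 50. ]
stop 242 [-76.6 -73.3 -71.1 -70.8] [16.6 65.9]
pad -40 56 [4.4 7.8 8.6]
pad -30 67 [4.7 8.  8.7]
pad -20 62 [5.  7.8 8.6]
pad -10 64 [4.9 7.9 8.9]
pad 0 89 [3.7 7.8 8.6]
pad 10 24 [4.7 7.8 8.7]
```

View pics/rec3.png

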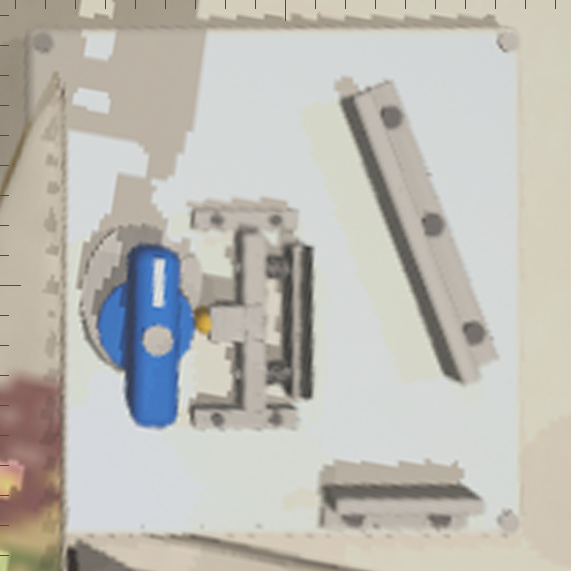

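```bash
cat > inhand.py <<'E'
from wedge import *
from scipy.optimize import least_squares
def inhand(im,d,inf,o,v1=215):
    """wedge pose in tool xy (tool-down) from the visible front part of its top face"""
    ztop=o['ee_pos'][2]+.022
    C=R.from_euler('xyz',o['eef_rot'])
    vv,uu=np.mgrid[0:384,0:512]; W=world(inf,np.c_[uu.ravel(),vv.ravel()],d.ravel())
    T=C.inv().apply(W-o['ee_pos'])
    m=(np.abs(W[:,2]-ztop)<.006)&(abs(T[:,1])<.035)&(T[:,0]>-.12)&(T[:,0]<.14); m=m.reshape(384,512).astype(np.uint8)
    n,l,s,c=cv2.connectedComponentsWithStats(m); k=1+np.argmax(s[1:,4]); m=(l==k).astype(np.uint8)
    print('z',np.median(W[m.ravel()>0,2]),ztop,'px',s[k])
    E=[]; 
    for v in range(s[k,1]+4,min(v1,s[k,1]+s[k,3])):
        u=np.flatnonzero(m[v]); E.append((u[0]-.5,v,0)); E.append((u[-1]+.5,v,1))
    E=np.array(E); zt=np.median(W[m.ravel()>0,2]); P=C.inv().apply(plane(inf,E[:,:2],zt)-o['ee_pos'])[:,:2]*1000
    tipv=s[k,1]-.5; tip=C.inv().apply(plane(inf,[[np.flatnonzero(m[s[k,1]]).mean(),tipv]],zt)-o['ee_pos'])[0]*1000
    for sd in (0,1):
        q=P[E[:,2]==sd]; a=np.polyfit(q[:,0],q[:,1],1); r=q[:,1]-np.polyval(a,q[:,0]); a=np.polyfit(q[abs(r)<1,0],q[abs(r)<1,1],1)
        print('side',sd,'y=%.4f x + %.2f'%tuple(a),'ang',np.degrees(np.arctan(a[0])),'x range',q[:,0].min(),q[:,0].max(),'rms',r.std())
    print('tip',tip[:2])
    return P,E
E
python3 - <<'E'
from inhand import *
z=np.load('w3.npz',allow_pickle=True); im,d,inf=z['im'],z['d'],z['inf'].item()
o=ctrl.get_obs(); P,E=inhand(im,d,inf,o)
z=np.load('w2.npz',allow_pickle=True); im,d,inf=z['im'],z['d'],z['inf'].item()
o['ee_pos']=np.array([.4005,.2988,.3087]);o['eef_rot']=np.array([-3.1393,.0016,1.603]); inhand(im,d,inf,o)
E
```

```text
z 0.18395172757828196 0.18454831795826568 px [ 202   81  106  212 9107]
side 0 y=0.1832 x + -18.88 ang 10.3840077194821 x range 22.250491959753113 93.82182850555945 rms 0.2238942649422672
side 1 y=-0.1816 x + 19.27 ang -10.295129826378046 x range 22.232707018205325 93.8252038831511 rms 0.15838146123601368
tip [ 9.60833697e+01 -2.80959977e-02]
z 0.33020691829174686 0.3307 px [ 202   81  106  212 9101]
side 0 y=0.1838 x + -18.99 ang 10.41715182152996 x range 22.432330164124114 93.98017018099712 rms 0.2126534082037514
side 1 y=-0.1802 x + 19.21 ang -10.217401123951323 x range 22.46797421170646 93.98238021472208 rms 0.16062972124764088
tip [ 9.62365725e+01 -7.52417607e-02]
```

```bash
python3 - <<'E'
from h import *
print(rel([.5591,.3821,.062],1.9675))
E
```

```text
(array([ 49.1, 119.7, 100.9]), array([ 0.0029, -0.0011, -0.3662]))
```

Converted, 120 mm / 600 = 0.2, 100 mm / 600 = 0.1667, -0.366 rad / 6.2832 = -0.0583.

Call:
{"op": "arm_command", "data": {"plan": [[[0.02, 0.0583, 0, 0, 0, -0.0159, 1], [0.04, 0.1167, 0, 0.0002, 0, -0.0318, 1], [0.0667, 0.175, 0, 0.0003, 0, -0.0477, 1], [0.0817, 0.2, 0.0167, 0.0005, -0.0002, -0.0583, 1], [0.0817, 0.2, 0.0833, 0.0005, -0.0002, -0.0583, 1], [0.0817, 0.2, 0.1333, 0.0005, -0.0002, -0.0583, 1], [0.0817, 0.2, 0.1667, 0.0005, -0.0002, -0.0583, 1], [0.0817, 0.2, 0.1667, 0.0005, -0.0002, -0.0583, 1], [0.0817, 0.2, 0.1667, 0.0005, -0.0002, -0.0583, 1]]]}}

```text
time_s: 7.1
ee_pos: [0.5591, 0.3822, 0.0624]
eef_rot: [-3.141, 0.0, 1.968]
force: [-0.8, 0.1, -1.6]
grip_width: 0.0377
grip_force: 14.7
```

```bash
python3 - <<'E'
from inhand import *
from hold import toH
o=ctrl.get_obs(); print(o['ee_pos'],o['eef_rot'],o['force'],o['time_s'])
im,d,inf=grab('wrist'); np.savez('w4.npz',im=im,d=d,inf=inf)
inhand(im,d,inf,o)
print(rel([.5591,.3821,.0385],1.9675))
# relative check: fence & pad in tool frame
c=np.array([.5272,.3908]); yaw=.214
vv,uu=np.mgrid[0:384,0:512]; W=world(inf,np.c_[uu.ravel(),vv.ravel()],d.ravel()); H=toH(W,c,yaw)*1000; zz=W[:,2]*1000
n=np.array([.9342,.3567]); t=np.array([-.3567,.9342])
F=(zz>28)&(zz<35)&(H[:,1]>-45)&(H[:,1]<80)&(H@n>36)&(H@n<60)
for lo in range(-40,80,20):
    q=F&(H@t>lo)&(H@t<lo+20)
    if q.sum()>5: print('fence',lo,q.sum(),np.percentile(H[q]@n,[2,10,50,98]).round(1))
Q=(zz>28)&(zz<35)&(H[:,0]>-5)&(H[:,0]<11)&(H[:,1]>-40)&(H[:,1]<16)
if Q.sum()>3: print('pad',Q.sum(),np.percentile(H[Q][:,0],[50,90,98]).round(1))
cv2.imwrite('pics/w4.png',im)
E
```

```text
[0.55910036 0.38216551 0.06240999] [-3.14053816e+00  1.14628789e-04  1.96777988e+00] [-0.75773993  0.07030652 -1.63465092] 7.1
z 0.08387727658077322 0.08440999478297678 px [ 202   81  106  212 9118]
side 0 y=0.1844 x + -18.57 ang 10.446831361909924 x range 22.377552256474647 93.96271504269116 rms 0.22003175268667616
side 1 y=-0.1819 x + 19.76 ang -10.308817892616945 x range 22.39592457392717 93.96562079158242 rms 0.1583024756478233
tip [96.2220963   0.40643319]
(array([-0.1, -0.3, 24.5]), array([ 0.0001, -0.0001,  0.0002]))
fence -40 108 [43.6 44.1 46.9 50.2]
fence -20 225 [43.5 44.  46.8 50.1]
fence 0 238 [43.5 44.  46.7 50.1]
fence 20 253 [43.6 44.1 46.8 50. ]
fence 40 143 [43.6 44.1 46.8 50.1]
pad 391 [5.1 7.8 8.4]
```

View pics/w4.png

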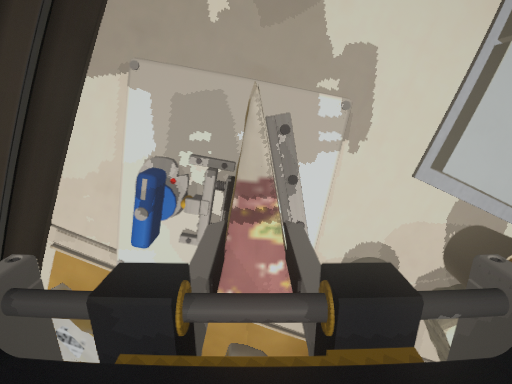

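The wedge hovers between pad (225,200) and fence (285,170), with the knob at (150,205) and the red dot at (173,181). I'll lower it slowly.

Converted, 24 mm / 600 = 0.04, 22 mm / 600 = 0.0367.

Call:
{"op": "arm_command", "data": {"plan": [[[0, 0, 0.0133, 0, 0, 0, 1], [0, 0, 0.0233, 0, 0, 0, 1], [0, 0, 0.0317, 0, 0, 0, 1], [0, 0, 0.0367, 0, 0, 0, 1], [0, 0, 0.04, 0, 0, 0, 1], [0, 0, 0.04, 0, 0, 0, 1]]]}}

```text
time_s: 7.75
ee_pos: [0.5583, 0.382, 0.0377]
eef_rot: [-3.139, 0.0, 1.968]
force: [-5.7, -2.9, 9.8]
grip_width: 0.0377
grip_force: 14.7
```

Converted, -3 mm / 600 = -0.005, -1.2 mm / 600 = -0.002.

Call:
{"op": "arm_command", "data": {"plan": [[[0, 0, -0.005, 0, 0, 0, 1], [0, -0.002, -0.005, 0, 0, 0, 1], [0, -0.002, -0.005, 0, 0, 0, 1], [0, -0.002, -0.0017, 0, 0, 0, 1], [0, -0.002, 0, 0, 0, 0, 1], [0, -0.002, 0, 0, 0, 0, 1]]]}}

```text
time_s: 8.35
ee_pos: [0.5575, 0.3816, 0.0376]
eef_rot: [-3.139, 0.0, 1.968]
force: [-4.6, -1.1, 9.6]
grip_width: 0.0375
grip_force: 14.8
```

```bash
python3 - <<'E'
from inhand import *
o=ctrl.get_obs(); print(o['ee_pos'],o['force'],o['moment'])
im,d,inf=grab('wrist'); np.savez('w5.npz',im=im,d=d,inf=inf); inhand(im,d,inf,o)
E
```

```text
[0.55745849 0.3815557  0.03758661] [-4.57351266 -1.07979682  9.61725665] [-0.45051899  0.78772537 -0.09732195]
z 0.05943576574228507 0.05958660697551247 px [ 202   82  106  211 9100]
side 0 y=0.1865 x + -18.60 ang 10.564241337401253 x range 22.496605084011332 93.41843593041997 rms 0.212047320255697
side 1 y=-0.1791 x + 19.65 ang -10.152433869591386 x range 22.529234554475938 93.42095559673258 rms 0.16645934179860575
tip [95.67498902  0.40162532]
```

Converted, -130 mm / 600 = -0.2167, -105 mm / 600 = -0.175.

Call:
{"op": "arm_command", "data": {"plan": [[[0, 0, -0.0017, 0, 0, 0, 1], [0, 0, -0.0017, 0, 0, 0, 0], [0, 0, -0.0017, 0, 0, 0, -0.3], [0, 0, -0.0017, 0, 0, 0, -0.3], [0, 0, -0.0017, 0, 0, 0, -0.3], [0, 0, -0.0333, 0, 0, 0, -0.3], [0, 0, -0.1, 0, 0, 0, -0.3], [0, 0, -0.175, 0, 0, 0, -0.3], [0, 0, -0.2167, 0, 0, 0, -0.3], [0, 0, -0.2167, 0, 0, 0, -0.3]]]}}

```text
time_s: 9.4
ee_pos: [0.5589, 0.3823, 0.1711]
eef_rot: [3.138, -0.001, 1.968]
force: [-0.9, -0.2, -0.0]
grip_width: 0.0608
grip_force: 0.0
```

```bash
python3 - <<'E'
from wedge import *
from hold import toH
o=ctrl.get_obs(); print(o['ee_pos'],o['force'],o['time_s'])
im,d,inf=grab('wrist','w6.png'); np.savez('w6.npz',im=im,d=d,inf=inf)
vv,uu=np.mgrid[0:384,0:512]; W=world(inf,np.c_[uu.ravel(),vv.ravel()],d.ravel()); c=np.array([.5272,.3908]); H=toH(W,c,.214)*1000; zz=W[:,2]*1000
P,t=wedge_pose(im,d,inf,(150,360,60,300),.054,.0615,.060)
P=P[(np.hypot(*(P-[.555,.40]).T)<.1)]
x,e=fit(P,[.555,.406,.326]); print(x,e,'in holder',toH(x[None,:2],c,.214)*1000,x[2]-.214)
q=(zz>60)&(zz<75)&(im.reshape(-1,3)[:,0].astype(int)-im.reshape(-1,3)[:,2]>60)&(abs(H)<90).all(1)
r=cv2.minAreaRect(H[q].astype(np.float32)); print('knob',q.sum(),np.median(zz[q]),r)
E
```

```text
[0.5588941  0.38227521 0.17105825] [-0.8807787  -0.20389843 -0.01871222] 9.4
zmed 0.05942741605127172 tri [[0.6032000184059143, 0.3465000092983246], [0.550599992275238, 0.3246000111103058], [0.5174999833106995, 0.47920000553131104]] area 3675 px [228  99] [277 237]
[0.55403477 0.40504937 0.32027796] 0.0005025227895006335 in holder [[29.24879757  8.22542413]] 0.10627795943081356
knob 484 64.96262849609916 ((-47.184425354003906, -12.07052230834961), (51.9002799987793, 13.493585586547852), 89.01460266113281)
```

View pics/w6.png

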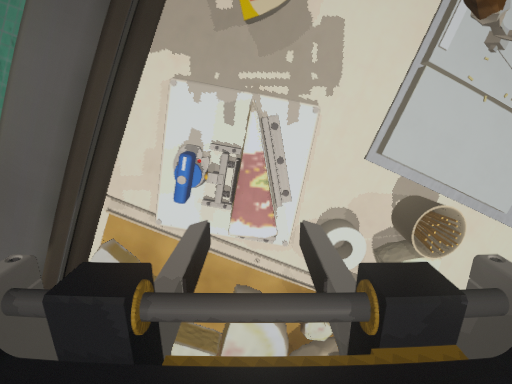

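```bash
python3 - <<'E'
from h import *
print(rel([.4837,.3690,.12],1.775),rel([.4837,.3690,.0435],1.775))
E
```

```text
(array([ 17. , -73.6,  48.1]), array([-1.000e-04,  0.000e+00,  1.928e-01])) (array([ 17. , -73.6, 124.6]), array([-1.000e-04,  0.000e+00,  1.928e-01]))
```

Converted, -73.5 mm / 600 = -0.1225, -73 mm / 600 = -0.1217, 0.193 rad / 6.2832 = 0.0307.

Call:
{"op": "arm_command", "data": {"plan": [[[0.0133, -0.0583, 0, 0, 0, 0.0159, 0.15], [0.0283, -0.1217, 0.0167, 0, 0, 0.0307, 0.15], [0.0283, -0.1225, 0.075, 0, 0, 0.0307, 0.15], [0.0283, -0.1225, 0.08, 0, 0, 0.0307, 0.15], [0.0283, -0.1225, 0.08, 0, 0, 0.0307, 0.15], [0.0283, -0.1225, 0.08, 0, 0, 0.0307, 0.15]]]}}

```text
time_s: 10.05
ee_pos: [0.484, 0.3689, 0.1193]
eef_rot: [-3.139, 0.001, 1.775]
force: [0.4, 0.1, 0.2]
grip_width: 0.0402
grip_force: 0.0
```

```bash
python3 - <<'E'
from h import *
print(rel([.4837,.3690,.0435],1.775))
E
```

```text
(array([ 0.2, -0.1, 75.8]), array([-0.0023,  0.0008, -0.0004]))
```

Converted, 75.5 mm / 600 = 0.1258, 74 mm / 600 = 0.1233.

Call:
{"op": "arm_command", "data": {"plan": [[[0, 0, 0.05, 0, 0, 0, 0.15], [0, 0, 0.1, 0, 0, 0, 0.15], [0, 0, 0.1233, 0, 0, 0, 0.15], [0, 0, 0.1258, 0, 0, 0, 0.15], [0, 0, 0.1258, 0, 0, 0, 0.15], [0, 0, 0.1258, 0, 0, 0, 1], [0, 0, 0.1258, 0, 0, 0, 1], [0, 0, 0.1258, 0, 0, 0, 1], [0, 0, 0.1258, 0, 0, 0, 1], [0, 0, 0.1258, 0, 0, 0, 1]]], "squeeze": 50}}

```text
time_s: 11.05
ee_pos: [0.4835, 0.3688, 0.0438]
eef_rot: [-3.14, 0.0, 1.775]
force: [3.3, 1.4, 2.5]
grip_width: 0.0133
grip_force: 50.0
```

```bash
python3 - <<'E'
from h import *
o=ctrl.get_obs(); print({k:np.round(v,3).tolist() for k,v in o.items()})
E
```

```text
{'time_s': 11.05, 'qpos': [0.591, 0.598, 1.491, 0.0, 1.054, 0.387], 'joint_vel': [0.002, 0.002, -0.003, 0.001, 0.003, -0.001], 'tau': [0.703, -62.954, -28.349, 0.287, 0.764, -0.015], 'ee_pos': [0.484, 0.369, 0.044], 'eef_rot': [-3.14, 0.0, 1.775], 'force': [3.271, 1.378, 2.473], 'moment': [0.142, -0.644, -0.018], 'grip_force': 49.995, 'grip_width': 0.013}
```

Converted, 0.06 rad / 6.2832 = 0.0095.

Call:
{"op": "arm_command", "data": {"plan": [[[0, 0, 0, 0, 0, 0.0095, 1], [0, 0, 0, 0, 0, 0.0191, 1], [0, 0, 0, 0, 0, 0.0286, 1], [0, 0, 0, 0, 0, 0.0382, 1], [0, 0, 0, 0, 0, 0.0477, 1], [0, 0, 0, 0, 0, 0.0573, 1], [0, 0, 0, 0, 0, 0.0668, 1], [0, 0, 0, 0, 0, 0.0764, 1], [0, 0, 0, 0, 0, 0.0796, 1], [0, 0, 0, 0, 0, 0.0796, 1]]]}}

```text
time_s: 12.05
ee_pos: [0.4842, 0.3688, 0.0438]
eef_rot: [3.141, 0.0, 1.274]
force: [8.2, 0.8, -0.9]
grip_width: 0.0137
grip_force: 50.0
```

```bash
cat > st.py <<'E'
from h import *
o=ctrl.get_obs(); print('yaw',round(o['eef_rot'][2],4),'knob',round(1.775-o['eef_rot'][2],3),'F',o['force'].round(1),'M',o['moment'].round(3),'tau6',round(o['tau'][5],3),'w',o['grip_width'],'t',o['time_s'])
E
python3 st.py
```

```text
yaw 1.2743 knob 0.501 F [ 8.2  0.8 -0.9] M [ 0.19  -1.632  0.195] tau6 0.629 w 0.013683976439045491 t 12.05
```

Converted, 0.12 rad / 6.2832 = 0.0191.

Call:
{"op": "arm_command", "data": {"plan": [[[0, 0, 0, 0, 0, 0.0064, 1], [0, 0, 0, 0, 0, 0.0127, 1], [0, 0, 0, 0, 0, 0.0191, 1], [0, 0, 0, 0, 0, 0.0191, 1]]]}}

```text
time_s: 12.45
ee_pos: [0.4844, 0.3687, 0.0438]
eef_rot: [3.141, 0.0, 1.153]
force: [9.3, 1.1, -1.1]
grip_width: 0.0137
grip_force: 50.0
```

```bash
python3 st.py
```

```text
yaw 1.1533 knob 0.622 F [ 9.3  1.1 -1.1] M [ 0.086 -1.878  0.095] tau6 0.736 w 0.013667014893765666 t 12.45
```

Converted, 0.08 rad / 6.2832 = 0.0127.

Call:
{"op": "arm_command", "data": {"plan": [[[0, 0, 0, 0, 0, 0.0064, 1], [0, 0, 0, 0, 0, 0.0127, 1], [0, 0, 0, 0, 0, 0.0127, 1]]]}}

```text
time_s: 12.75
ee_pos: [0.4845, 0.3687, 0.0438]
eef_rot: [3.141, 0.0, 1.074]
force: [10.6, -0.4, -0.7]
grip_width: 0.0139
grip_force: 50.0
```

```bash
python3 st.py
```

```text
yaw 1.0736 knob 0.701 F [10.6 -0.4 -0.7] M [ 0.097 -1.978  0.179] tau6 0.826 w 0.013941584251560652 t 12.75
```

Converted, 0.08 rad / 6.2832 = 0.0127.

Call:
{"op": "arm_command", "data": {"plan": [[[0, 0, 0, 0, 0, 0.0064, 1], [0, 0, 0, 0, 0, 0.0127, 1], [0, 0, 0, 0, 0, 0.0127, 1]]]}}

```text
time_s: 13.05
ee_pos: [0.4846, 0.3687, 0.0438]
eef_rot: [3.14, -0.0, 0.994]
force: [10.4, 0.0, -1.7]
grip_width: 0.0134
grip_force: 50.1
```

```bash
python3 st.py
```

```text
yaw 0.9937 knob 0.781 F [10.4  0.  -1.7] M [ 0.055 -2.094  0.327] tau6 0.999 w 0.013363801447378289 t 13.05
```

Converted, 0.07 rad / 6.2832 = 0.0111.

Call:
{"op": "arm_command", "data": {"plan": [[[0, 0, 0, 0, 0, 0.0064, 1], [0, 0, 0, 0, 0, 0.0111, 1], [0, 0, 0, 0, 0, 0.0111, 1]]]}}

```text
time_s: 13.35
ee_pos: [0.4847, 0.3685, 0.0438]
eef_rot: [3.14, -0.0, 0.924]
force: [11.8, -0.6, -2.0]
grip_width: 0.0135
grip_force: 50.0
```

```bash
python3 st.py
```

```text
yaw 0.9236 knob 0.851 F [11.8 -0.6 -2. ] M [-0.131 -2.234  0.084] tau6 0.592 w 0.013523159575886205 t 13.35
```

Converted, 0.04 rad / 6.2832 = 0.0064.

Call:
{"op": "arm_command", "data": {"plan": [[[0, 0, 0, 0, 0, 0.0032, 1], [0, 0, 0, 0, 0, 0.0064, 1], [0, 0, 0, 0, 0, 0.0064, 1]]]}}

```text
time_s: 13.65
ee_pos: [0.4847, 0.3684, 0.0438]
eef_rot: [3.14, -0.0, 0.884]
force: [11.8, -1.1, -2.2]
grip_width: 0.0133
grip_force: 50.0
```

```bash
python3 st.py
```

```text
yaw 0.8836 knob 0.891 F [11.8 -1.1 -2.2] M [-0.197 -2.224 -0.182] tau6 0.143 w 0.013265702661876046 t 13.65
```

Converted, 0.04 rad / 6.2832 = 0.0064.

Call:
{"op": "arm_command", "data": {"plan": [[[0, 0, 0, 0, 0, 0.0032, 1], [0, 0, 0, 0, 0, 0.0064, 1], [0, 0, 0, 0, 0, 0.0064, 1]]]}}

```text
time_s: 13.95
ee_pos: [0.4848, 0.3684, 0.0438]
eef_rot: [3.14, -0.0, 0.844]
force: [12.2, -2.0, -1.6]
grip_width: 0.0137
grip_force: 50.0
```

```bash
python3 st.py
```

```text
yaw 0.8436 knob 0.931 F [12.2 -2.  -1.6] M [-0.279 -2.257 -0.006] tau6 0.267 w 0.013658093540652512 t 13.95
```

Converted, 0.04 rad / 6.2832 = 0.0064.

Call:
{"op": "arm_command", "data": {"plan": [[[0, 0, 0, 0, 0, 0.0032, 1], [0, 0, 0, 0, 0, 0.0064, 1], [0, 0, 0, 0, 0, 0.0064, 1]]]}}

```text
time_s: 14.25
ee_pos: [0.4849, 0.3684, 0.0438]
eef_rot: [3.14, -0.0, 0.804]
force: [13.3, -2.6, -1.6]
grip_width: 0.0131
grip_force: 50.0
```

```bash
python3 st.py
```

```text
yaw 0.8035 knob 0.971 F [13.3 -2.6 -1.6] M [-0.277 -2.363 -0.179] tau6 0.171 w 0.013051868129377107 t 14.25
```

Converted, 0.03 rad / 6.2832 = 0.0048.

Call:
{"op": "arm_command", "data": {"plan": [[[0, 0, 0, 0, 0, 0.0032, 1], [0, 0, 0, 0, 0, 0.0048, 1], [0, 0, 0, 0, 0, 0.0048, 1]]]}}

```text
time_s: 14.55
ee_pos: [0.4849, 0.3683, 0.0438]
eef_rot: [3.14, -0.0, 0.774]
force: [12.2, -2.1, -1.7]
grip_width: 0.0138
grip_force: 50.0
```

```bash
python3 st.py
```

```text
yaw 0.7738 knob 1.001 F [12.2 -2.1 -1.7] M [-0.32  -2.421 -0.11 ] tau6 0.049 w 0.013833506391223374 t 14.55
```

Converted, 0.02 rad / 6.2832 = 0.0032.

Call:
{"op": "arm_command", "data": {"plan": [[[0, 0, 0, 0, 0, 0.0032, 1], [0, 0, 0, 0, 0, 0.0032, 1]]]}}

```text
time_s: 14.75
ee_pos: [0.4849, 0.3683, 0.0438]
eef_rot: [3.14, -0.0, 0.753]
force: [12.6, -2.1, -2.9]
grip_width: 0.0136
grip_force: 50.0
```

```bash
python3 st.py
```

```text
yaw 0.7535 knob 1.022 F [12.6 -2.1 -2.9] M [-0.339 -2.44  -0.139] tau6 0.144 w 0.01364547717437579 t 14.75
```

Converted, 0.02 rad / 6.2832 = 0.0032.

Call:
{"op": "arm_command", "data": {"plan": [[[0, 0, 0, 0, 0, 0.0032, 1], [0, 0, 0, 0, 0, 0.0032, 1]]]}}

```text
time_s: 14.95
ee_pos: [0.4849, 0.3683, 0.0438]
eef_rot: [3.14, -0.0, 0.733]
force: [12.4, -2.1, -2.2]
grip_width: 0.0137
grip_force: 50.0
```

```bash
python3 st.py
```

```text
yaw 0.7334 knob 1.042 F [12.4 -2.1 -2.2] M [-0.405 -2.397 -0.169] tau6 0.147 w 0.013743808978728794 t 14.95
```

Converted, 0.02 rad / 6.2832 = 0.0032.

Call:
{"op": "arm_command", "data": {"plan": [[[0, 0, 0, 0, 0, 0.0032, 1], [0, 0, 0, 0, 0, 0.0032, 1]]]}}

```text
time_s: 15.15
ee_pos: [0.4849, 0.3683, 0.0438]
eef_rot: [3.14, -0.001, 0.714]
force: [13.2, -2.4, -2.0]
grip_width: 0.0135
grip_force: 50.0
```

```bash
python3 st.py; python3 - <<'E'
from hold import *
im,d,inf=grab('wrist'); np.savez('w7.npz',im=im,d=d,inf=inf)
vv,uu=np.mgrid[0:384,0:512]; W=world(inf,np.c_[uu.ravel(),vv.ravel()],d.ravel()); c=np.array([.5272,.3908]); H=toH(W,c,.214)*1000
uv=proj(inf,np.c_[[.505,.53],[.37,.38],[.03,.03]]); print(uv)
yaw=.214
g=np.mgrid[-55:45.01:.2,-90:30.01:.2]; cc,s=np.cos(yaw),np.sin(yaw)
Wd=np.stack([g[1].ravel(),-g[0].ravel()],1)/1000@np.array([[cc,s],[-s,cc]])+c
uvw=proj(inf,np.c_[Wd,np.full(len(Wd),.032)]).astype(np.float32); N=g[0].shape
rec=cv2.remap(im,uvw[:,0].reshape(N),uvw[:,1].reshape(N),cv2.INTER_CUBIC)
for k in range(-90,31,10): cv2.line(rec,((k+90)*5,0),((k+90)*5,8 if k else 20),(0,0,255),1)
cv2.imwrite('pics/rec7.png',rec)
E
```

```text
yaw 0.7138 knob 1.061 F [13.2 -2.4 -2. ] M [-0.281 -2.455  0.047] tau6 0.363 w 0.013503498502856476 t 15.15
[[272.71770803 205.16408671]
 [286.09132554 169.91290774]]
```

View pics/rec7.png

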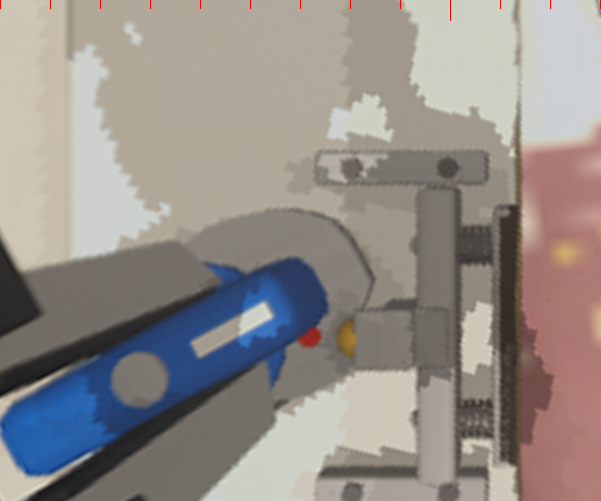

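The red dot (310,337) lines up with the brass roller (347,337) on the axis line, and the pull has gone to zero: the roller sits in the notch. I'll release and check.

Converted, -200 mm / 600 = -0.3333, -165 mm / 600 = -0.275.

Call:
{"op": "arm_command", "data": {"plan": [[[0, 0, 0, 0, 0, 0, 0.3], [0, 0, 0, 0, 0, 0, 0.2], [0, 0, 0, 0, 0, 0, 0.2], [0, 0, 0, 0, 0, 0, 0.2], [0, 0, -0.05, 0, 0, 0, 0.2], [0, 0, -0.125, 0, 0, 0, 0.2], [0, 0, -0.2, 0, 0, 0, 0.2], [0, 0, -0.275, 0, 0, 0, 0.2], [0, 0, -0.3333, 0, 0, 0, 0.2], [0, 0, -0.3333, 0, 0, 0, 0.2], [0, 0, -0.3333, 0, 0, 0, 0.2]]]}}

```text
time_s: 16.3
ee_pos: [0.4834, 0.369, 0.2432]
eef_rot: [-3.141, 0.003, 0.715]
force: [-1.0, -0.0, -0.8]
grip_width: 0.038
grip_force: 0.0
```

```bash
python3 - <<'E'
from wedge import *
from hold import toH
im,d,inf=grab('wrist'); c=np.array([.5272,.3908]); yaw=.214
vv,uu=np.mgrid[0:384,0:512]; W=world(inf,np.c_[uu.ravel(),vv.ravel()],d.ravel()); H=toH(W,c,yaw)*1000; zz=W[:,2]*1000
b=im.reshape(-1,3).astype(int)
q=(zz>60)&(zz<75)&(b[:,0]-b[:,2]>40)&(abs(H)<90).all(1)
r=cv2.minAreaRect(H[q].astype(np.float32)); print('knob',q.sum(),r)
g=np.mgrid[-95:95.01:.333,-95:95.01:.333]; cc,s=np.cos(yaw),np.sin(yaw)
Wd=np.stack([g[1].ravel(),-g[0].ravel()],1)/1000@np.array([[cc,s],[-s,cc]])+c
uvw=proj(inf,np.c_[Wd,np.full(len(Wd),.032)]).astype(np.float32); N=g[0].shape
rec=cv2.remap(im,uvw[:,0].reshape(N),uvw[:,1].reshape(N),cv2.INTER_CUBIC); cv2.imwrite('pics/rec8.png',rec)
m=(zz>54)&(zz<64)&(H[:,0]>5)&(abs(H)<90).all(1); u=uu.ravel()[m];v=vv.ravel()[m]
P,t=wedge_pose(im,d,inf,(u.min()-2,u.max()+3,v.min()-2,v.max()+3),.054,.064,.060); x,e=fit(P,[.555,.406,.32]); print(toH(x[None,:2],c,yaw)*1000,x[2]-yaw,e)
Q=(zz>28)&(zz<36)&(H[:,0]>-12)&(H[:,0]<-0.5)&(H[:,1]>-36)&(H[:,1]<12); print('jaw bar x',np.percentile(H[Q][:,0],[5,50,95]))
E
```

```text
knob 362 ((-46.765098571777344, -12.233814239501953), (52.86594772338867, 13.0606107711792), 29.0670223236084)
zmed 0.059403285881691914 tri [[0.61080002784729, 0.3467000126838684], [0.5562999844551086, 0.3264000117778778], [0.5210000276565552, 0.48330000042915344]] area 2865 px [215  98] [332 156]
[[34.81075635  8.7774096 ]] 0.11260949303684917 0.0006724093512992615
jaw bar x [-10.46899147  -4.33435421  -0.86717855]
```

View pics/rec8.png

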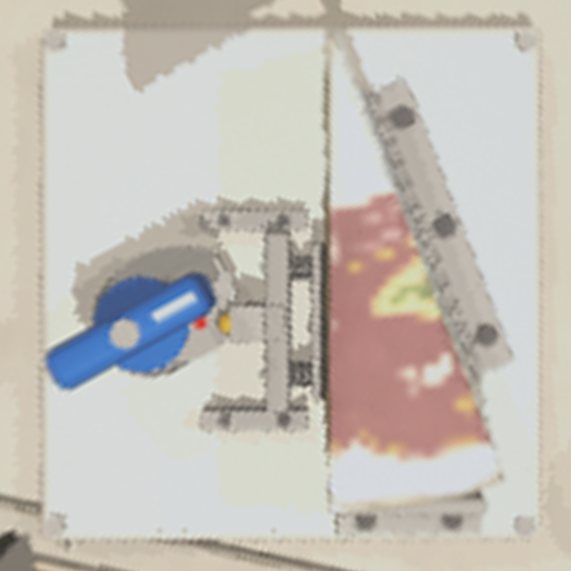

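The knob rests unaided at 1.06 rad, with roller (225,322) beside the red dot (200,322). The jaw has dropped back to about 6–7 mm, and the wedge lies against the fence with its rind at the stop.

```bash
python3 -c "
from station import ctrl
print(ctrl.hand_in())"
```

```text
the job is handed in; nothing more can be done
None
```

The wedge is lying flat in the holder, rind to the end stop, clamped by itself with the roller in the cam's notch. The job is handed in at about 16 s; its verdict was not shown to me.

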